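# Turn the pooja carousel until the aarti stand faces front

### The job

Gently spin the carousel by pushing its studded rim, either way round, until the steel aarti stand is centred straight behind the wooden incense tongue that marks the front. Do not touch, lift or tip the stand and the diyas that ride on the platter, and leave everything else on the shelf where it is.

Things in the scene. Friction and masses are not known exactly. Their poses are not given: they have to be found in the camera images.
- plinth: fixed round wooden plinth (170 mm across, 18 mm high) under the carousel; origin on the shelf, on the turning axis; z up. Its -x axis is the front: a wooden incense tongue (30 mm wide, 12 mm high, ending round 210 mm from the axis) sticks out from under the platter along -x, roughly towards the robot, but turned by up to some 35 degrees either way.
- platter (a joint): turning angle of the round dark wooden platter on the plinth, rad, growing counter-clockwise seen from above; over two full turns free either way. The platter is 280 mm across, 8 mm thick, its top 28 mm above the shelf. It turns against light friction (about 0.12 N m, 1 N at a stud) and stops where it is left.
- stud0 (a point): top centre of one of eight alike steel studs (upright pins on the platter, 12 mm across, 24 mm high, tops 52 mm above the shelf), on a circle of radius 130 mm, every 45 degrees. This one stands exactly to the front (plinth -x) at joint angle 0 and turns with the platter.
- aarti: silver-toned steel aarti stand, loose on the platter about 62 mm from its axis: foot 46 mm across, cup 53 mm over the lips, thin stem, shallow cup with five wick lips, ring finial; 60 mm tall, 140 g; the only tall stemmed thing on the platter. Origin at the centre of its underside, z up, yaw of no importance.
- diya0: terracotta diya (small open lamp bowl with a spout), 48 mm across, 21 mm high, loose on the platter about 62 mm from the axis; origin at the centre of its underside, z up
- diya1: a second diya, the same shape and size
- diya2: a third diya, the same shape and size
- tealight: bystander: white battery tealight, 38 mm across, 45 mm tall, loose on the shelf beside the carousel; origin at the centre of its underside
- matchbox: bystander: matchbox lying flat, 54 x 36 x 15 mm, loose on the shelf beside the carousel; origin at the centre of its underside
- bell: bystander: brass hand bell, 54 mm across, 103 mm tall, loose on the shelf on the robot's right; origin at the centre of its underside
- bowl: bystander: small steel bowl, 80 mm across, 35 mm high, loose on the shelf on the robot's right; origin at the centre of its underside
- pinkbox: bystander: closed pink plastic box with snap lid, 116 x 166 mm, 68 mm high, fixed on the robot's left; origin at the centre of its underside
Not all that is in view belongs to the job. Leave any green or turquoise look-alike of the diya1 alone.

How it is judged:
At the end, for the whole second after the job is handed in: The aarti stand stands upright on the platter, its centre within 14 mm sideways of the front line (axis to tongue) and on the tongue's side, 35 to 95 mm from the axis; the platter is at rest; all three diyas are upright on the platter; the loose bystanders are within 20 mm of where they were (y of aarti in the frame of plinth between -0.014 and 0.014 m and x of aarti in the frame of plinth between -0.095 and -0.035 m and velocity of joint platter between -0.05 and 0.05 rad/s and angle between each of aarti, diya0, diya1, diya2's own z axis and vertical below 0.15 rad and horizontal distance between each of aarti, diya0, diya1, diya2 and plinth below 0.105 m and height (world z) of aarti between 0.022 and 0.034 m and height (world z) of diya0 between 0.022 and 0.034 m and height (world z) of diya1 between 0.022 and 0.034 m and height (world z) of diya2 between 0.022 and 0.034 m and distance of each of tealight, matchbox, bell, bowl from where it was at the start of the episode below 0.02 m); the robot touches nothing.
It fails at once if the robot touches the aarti stand or a diya (contact force between any of the arm, the fingers and aarti above 0.3 N or contact force between any of the arm, the fingers and diya0 above 0.3 N or contact force between any of the arm, the fingers and diya1 above 0.3 N or contact force between any of the arm, the fingers and diya2 above 0.3 N).
It fails at once if the stand or a diya is lifted or tipped (height (world z) of any of aarti, diya0, diya1, diya2 above 0.04 m or angle between any of aarti, diya0, diya1, diya2's own z axis and vertical above 0.4 rad).
It fails at once if the platter is spun fast instead of gently (over 3.5 rad/s) (velocity of joint platter above 3.5 rad/s or velocity of joint platter below -3.5 rad/s).
It fails at once if a bystander on the shelf is shoved more than 25 mm (distance of any of tealight, matchbox, bell, bowl from where it was at the start of the episode above 0.025 m).
It also fails if it takes over 51 s, if anything falls off the work surface, if the arm or the gripper's body presses on something with over 40 N, if the wrist force passes 120 N, or if a joint passes its speed limit or range.

### The arm

A 6-joint arm with a two-finger parallel gripper is mounted at the origin on the work surface. World frame = base frame: x ahead of the robot, y to its left, z up, the work surface at z = 0. Lengths are in m, angles in rad, forces in N, time in s.
With the tool pointing down it reaches from about 0.35 to 0.975 m from the base axis. Payload 4.9 kg.
Tool frame: the origin (TCP) lies midway between the tips of the shut fingers; the grasp point (between the pads) lies ctrl.tcp_to_grasp behind it (ctrl.tcp_to_grasp is the distance from the TCP to the grasp point, in m); z points along the fingers, y is the direction in which the jaws open and shut (so a half turn about z gives the same grasp; the last joint's range is limited). The gripper opens to 85 mm and grips with 20 to 120 N. Pads are 22 mm wide; open, the fingers measure 114 mm over their backs; the gripper's body (76 mm by 85 mm) begins 54 mm behind the grasp point. The pads swing forward as they close: fully open they stand 13 mm farther back than shut.
Start: joints at [1.018, 0.053, 1.613, -0, 1.476, -0.119], TCP at [0.263, 0.567, 0.231] pointing down, gripper open.
Joint ranges: [-3.01, 3.01], [-1.01, 2.22], [0.06, 2.58], [-1.02, 4.17], [0.09, 2.62], [-3.14, 3.14]. Speed limits (rad/s): [2.57, 2.57, 3.14, 3.14, 3.14, 3.14].

### API

Orientations are given as a rotation vector (axis times angle).
In Python, from station import ctrl, get_image, calibration, finish_job, models gives the robot as it stands.
- The arm moves only by the shell command python3 -m creep 'ROWS' [FORCE]. ROWS is JSON, a list of rows, each a list of 7 numbers: the opening, from 0 (shut) to 1 (fully open), then the shift along the tool's x, y, z in m, then the turn, a rotation vector about the tool's x, y, z in degrees. A call has 1 to 20 rows; each row shifts and turns the commanded pose from where the row before left it, along the tool's axes as they then stand; what a row does not reach is not made up. A row lasts 1/10 s, in which the tool goes at most 50 mm and 8.59 degrees, less where a joint would pass 70% of its speed; a pose out of reach is approached as far as the arm can. A call with a gripper value outside its range is refused whole. The fingers move at their own pace and stop on an object; FORCE is the grip in N (left out, the last holds). Time passes only in rows, so rows that do not move let the fingers close. It gives the time, the measured TCP pose, the force and the opening at its end, in the units of the state.
- ctrl.get_obs(): the state, without advancing time (a new reading comes with each control period).
- get_image(name): name is "scene" or "side" or "wrist"; returns the picture (420x560x3 uint8, red, green, blue); there is no depth.
- calibration(name): a dict with "mtx" (3x3 intrinsics, pixels), "k1" (the pictures are not rectified: a ray, as slopes to the right and down, at radius r is drawn at 1 + k1 r^2 times it, then the intrinsics apply), "R" (3x3) and "t" (3): a world point X has camera coordinates R X + t. Camera axes: x right, y down, z forward; pixel columns grow to the right and rows downward; lengths in m; the calibration is good to about 2 mm. A picture is of the moment at which its call begins: read the wrist's pose just before it. calibration takes no time and is no camera call; for the wrist camera it gives the pose at the moment of the call.
- finish_job(): hands the job in, once; it reports no verdict.
Trained networks look in the newest picture that a camera, given by its name, has taken for a name from the list of things; names that differ only in an ending like _2 or _b are one class to them, and where a whole thing is asked for, a point or a joint stands for the part that bears it (a point fixed in the world has none). Each returns a list of dicts, best first, with "conf" (0 to 1); they miss things now and then, are a little off and sometimes report something else, mostly with a low value. They report only what shows in the picture. A call takes as long as a camera call. They do not tell look-alikes from the thing itself.
- models.search_frame(camera, name): "extent" ([left, top, right, bottom] in pixels, round what is visible of it).
The state is a dict: "t": time; "q": joint angles; "dq": joint speeds; "effort": joint torques, N m; "tool_pos": TCP position; "tool_rot": TCP orientation; "contact_force": force on the tool from outside, world axes, zero at the start; "wrist_torque": the same for the moment, N m; "opening": finger opening in m.
Only numpy, scipy, OpenCV 4.12 (cv2) and the standard library are available. Lean on these libraries where they do the work, as an engineer would, in place of code of your own. Each camera call takes 0.05 s, during which the arm holds its last target. There are 200 camera calls.

## Working session

There is one attempt and no reset: what is moved stays moved. The work goes in short steps, Python scripts to look and compute and a shell command to move; the robot and the scene stay as the last step left them, time stands still between calls to the robot, and variables do not carry over. Pictures are saved under pics/ and viewed, about 8 in all and at most 12, crops included, and the job is handed in when it is done.

```bash
mkdir -p pics; ls
cat > h.py <<'E'
import numpy as np, cv2
from station import ctrl, get_image, calibration, finish_job, models
def ray(cal,u,v):
    K=np.array(cal["mtx"]);d=np.array([(u-K[0,2])/K[0,0],(v-K[1,2])/K[1,1]])
    s=d.copy()
    for _ in range(20): s=d/(1+cal["k1"]*(s@s))
    R=np.array(cal["R"]);t=np.array(cal["t"])
    return -R.T@t, R.T@np.array([s[0],s[1],1])
def at(cal,u,v,z):
    o,d=ray(cal,u,v); return o+d*(z-o[2])/d[2]
def px(cal,X):
    c=np.array(cal["R"])@np.array(X)+np.array(cal["t"]);s=c[:2]/c[2];s=s*(1+cal["k1"]*(s@s))
    K=np.array(cal["mtx"]);return K[0,0]*s[0]+K[0,2],K[1,1]*s[1]+K[1,2]
E
python3 - <<'E'
from h import *
for n in ("scene","side"):
    im=get_image(n);cv2.imwrite(f"pics/{n}0.png",cv2.resize(im[:,:,::-1],(800,600),interpolation=cv2.INTER_CUBIC))
    c=calibration(n);print(n,(-np.array(c["R"]).T@np.array(c["t"])).round(3))
    for k in("plinth","platter","stud0","aarti","diya0","tealight","matchbox","bell","bowl","pinkbox"):
        print(k,[(np.round(d["conf"],2),np.round(d["extent"]).astype(int).tolist()) for d in models.search_frame(n,k)][:9])
o=ctrl.get_obs();print(o["t"],o["tool_pos"],o["tool_rot"],ctrl.tcp_to_grasp)
E
```

```text
pics
scene [ 1.023 -0.676  0.596]
plinth [(np.float64(0.64), [202, 208, 337, 291]), (np.float64(0.64), [280, 241, 301, 272])]
platter [(np.float64(0.78), [222, 209, 338, 290])]
stud0 [(np.float64(0.91), [223, 210, 344, 292]), (np.float64(0.69), [199, 212, 337, 292]), (np.float64(0.51), [250, 248, 273, 262])]
aarti [(np.float64(0.67), [277, 244, 302, 273])]
diya0 [(np.float64(0.8), [128, 334, 159, 362]), (np.float64(0.76), [274, 222, 296, 236]), (np.float64(0.68), [249, 244, 269, 261]), (np.float64(0.66), [124, 239, 145, 257]), (np.float64(0.51), [299, 235, 319, 251])]
tealight [(np.float64(0.73), [319, 207, 334, 226])]
matchbox [(np.float64(0.94), [258, 307, 288, 330])]
bell [(np.float64(0.34), [202, 211, 337, 290]), (np.float64(0.21), [274, 223, 293, 237])]
bowl [(np.float64(0.55), [197, 328, 235, 367]), (np.float64(0.41), [300, 234, 317, 250])]
pinkbox [(np.float64(0.78), [341, 149, 391, 192]), (np.float64(0.35), [275, 222, 294, 236])]
side [ 0.175 -0.796  0.968]
plinth [(np.float64(0.7), [250, 197, 362, 288])]
platter [(np.float64(0.96), [257, 197, 357, 282])]
stud0 [(np.float64(0.69), [256, 198, 359, 286])]
aarti [(np.float64(0.6), [283, 218, 298, 232]), (np.float64(0.54), [324, 224, 346, 248])]
diya0 [(np.float64(0.84), [365, 353, 391, 377]), (np.float64(0.79), [280, 219, 300, 234]), (np.float64(0.65), [223, 338, 243, 362]), (np.float64(0.55), [306, 243, 328, 264]), (np.float64(0.5), [309, 212, 326, 226])]
tealight [(np.float64(0.52), [274, 185, 287, 202])]
matchbox [(np.float64(0.65), [359, 265, 386, 287])]
bell [(np.float64(0.97), [315, 330, 337, 368])]
bowl [(np.float64(0.77), [384, 302, 415, 330])]
pinkbox [(np.float64(0.93), [200, 106, 257, 158])]
1.1 [0.26270371 0.567095   0.23132085] [6.76077825e-01 3.06795979e+00 6.67834863e-07] 0.0187
```

View pics/scene0.png

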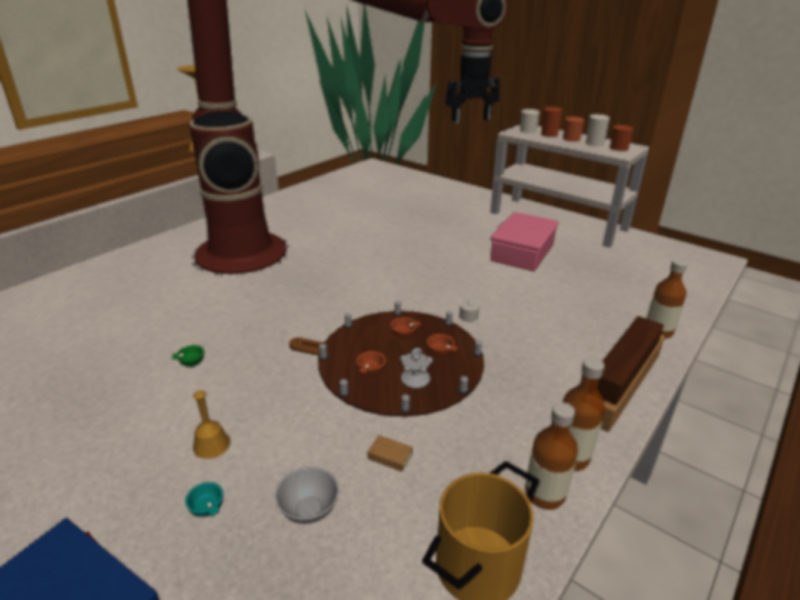

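View pics/side0.png

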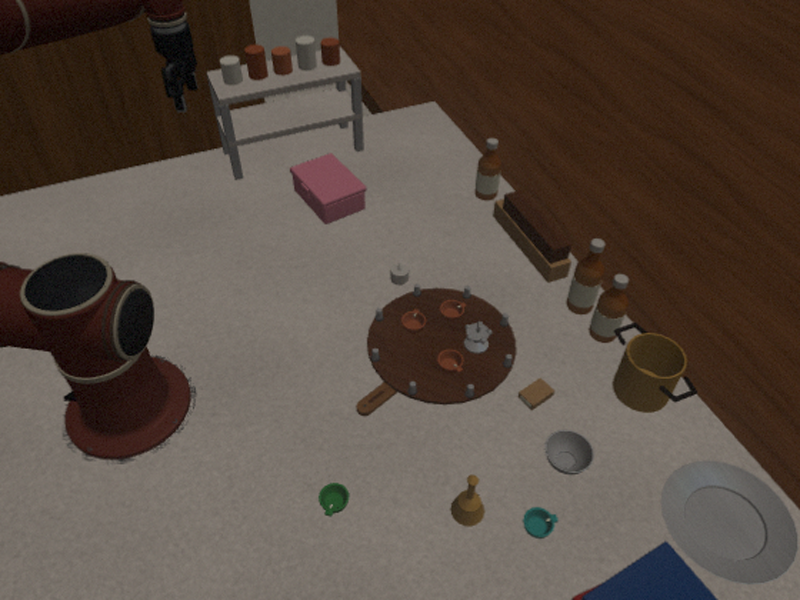

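Scene/side views: the dark platter is at about (400,360)/(440,345) in the enlarged pictures. The tongue points left/lower-left and the aarti stands at (416,375)/(477,340). I'll fit the geometry from the studs.

```bash
cat > fit.py <<'E'
from h import *
from scipy.optimize import least_squares
S={"side":[(379,313),(417,289),(466,291),(505,320),(508,361),(470,390),(412,388),(375,354)],
"scene":[(348,320),(398,307),(449,318),(478,348),(464,383),(405,402),(344,387),(323,351)]}
O={"aartifoot":((477,345),(416,380),.03),"aartitop":((478,323),(417,352),.085),"tip":((360,410),(292,345),.012),"d":((451,359),(370,362),.04),"d2":((413,321),(404,325),.04),"d3":((452,309),(440,343),.04),"tea":((400,275),(469,312),.02),"match":((537,394),(390,453),.015),"bell":((468,512),(211,445),.02),"bowl":((569,453),(307,495),.02)}
f=.7
pts=[]
for n in S:
    c=calibration(n)
    for u,v in S[n]: pts.append(at(c,u*f,v*f,.042)[:2])
pts=np.array(pts)
def res(p):
    r=[]
    a=np.arctan2(pts[:,1]-p[1],pts[:,0]-p[0]); k=np.round((a-p[2])/(np.pi/4)); b=p[2]+k*np.pi/4
    return np.r_[pts[:,0]-p[0]-.13*np.cos(b),pts[:,1]-p[1]-.13*np.sin(b)]
c0=pts.mean(0)
best=min((least_squares(res,[*c0,a]) for a in np.linspace(0,.7,6)),key=lambda s:s.cost)
C=best.x[:2];print("centre",C.round(4),"stud phase deg",np.degrees(best.x[2])%45,"rms",np.sqrt(2*best.cost/16))
print("side/scene centers",pts[:8].mean(0).round(4),pts[8:].mean(0).round(4))
for k,(a,b,z) in O.items():
    for n,(u,v) in zip(("side","scene"),(a,b)):
        X=at(calibration(n),u*f,v*f,z)[:2]; d=X-C
        print(k,n,X.round(3),"r %.3f ang %.1f"%(np.hypot(*d),np.degrees(np.arctan2(d[1],d[0]))))
E
python3 fit.py
```

```text
centre [ 0.5659 -0.1005] stud phase deg 41.50878683699122 rms 0.003081734102747264
side/scene centers [ 0.5633 -0.1003] [ 0.5684 -0.1007]
aartifoot side [ 0.62  -0.136] r 0.065 ang -33.1
aartifoot scene [ 0.627 -0.136] r 0.070 ang -30.1
aartitop side [ 0.62 -0.13] r 0.061 ang -28.3
aartitop scene [ 0.627 -0.135] r 0.070 ang -29.8
tip side [ 0.372 -0.176] r 0.207 ang -158.8
tip scene [ 0.387 -0.183] r 0.197 ang -155.1
d side [ 0.557 -0.154] r 0.054 ang -99.5
d scene [ 0.549 -0.157] r 0.059 ang -106.1
d2 side [ 0.531 -0.044] r 0.067 ang 121.7
d2 scene [ 0.526 -0.04 ] r 0.072 ang 123.3
d3 side [ 0.613 -0.044] r 0.073 ang 50.1
d3 scene [ 0.607 -0.043] r 0.071 ang 54.6
tea side [0.565 0.1  ] r 0.201 ang 90.1
tea scene [0.577 0.097] r 0.198 ang 86.8
match side [ 0.673 -0.267] r 0.198 ang -57.2
match scene [ 0.683 -0.267] r 0.203 ang -54.9
bell side [ 0.458 -0.419] r 0.336 ang -108.8
bell scene [ 0.485 -0.418] r 0.327 ang -104.3
bowl side [ 0.657 -0.391] r 0.305 ang -72.6
bowl scene [ 0.649 -0.39 ] r 0.301 ang -73.9
```

Front is at about -157° and the aarti at -30°, so the platter needs about 127° clockwise. I'll shut the gripper, align the tool axes with the world, and fly high to the gap between studs at about -71°.

```bash
python3 -m creep '[[0,0,0,0,0,0,-8.3],[0,0,0,0,0,0,-8.3],[0,0,0,0,0,0,-8.3],[0,-0.019,-0.044,0,0,0,0],[0,-0.019,-0.044,0,0,0,0],[0,-0.019,-0.044,0,0,0,0],[0,-0.019,-0.044,0,0,0,0],[0,-0.019,-0.044,0,0,0,0],[0,-0.019,-0.044,0,0,0,0],[0,-0.019,-0.044,0,0,0,0],[0,-0.019,-0.044,0,0,0,0],[0,-0.019,-0.044,0,0,0,0],[0,-0.019,-0.044,0,0,0,0],[0,-0.019,-0.044,0,0,0,0],[0,-0.019,-0.044,0,0,0,0],[0,-0.019,-0.044,0,0,0,0],[0,-0.019,-0.044,0,0,0,0],[0,-0.019,-0.044,0,0,0,0],[0,-0.019,-0.044,0,0,0,0],[0,0,0,0,0,0,0]]' 40
```

```text
t: 3.1
tool_pos: [0.5683, -0.1415, 0.2309]
tool_rot: [-0.007, -3.142, 0.002]
contact_force: [0.3, 0.8, -0.7]
opening: 0.0
```

Run:
```python
from h import *
c=calibration("wrist");im=get_image("wrist")
for X in [(.5659,-.1005,.028),(.3725,-.183,.012)]: cv2.circle(im,tuple(int(round(p)) for p in px(c,X)),3,(0,255,0),1)
cv2.imwrite("pics/w1.png",cv2.resize(im[:,:,::-1],(800,600)))
print((-np.array(c["R"]).T@np.array(c["t"])).round(3))
for k in("aarti","stud0","diya0"): print(k,[(np.round(d["conf"],2),np.round(d["extent"]).astype(int).tolist()) for d in models.search_frame("wrist",k)][:6])
```

```text
[ 0.484 -0.141  0.374]
aarti [(np.float64(0.82), [266, 202, 312, 256])]
stud0 [(np.float64(0.67), [186, 21, 461, 296])]
diya0 [(np.float64(0.95), [232, 139, 290, 188]), (np.float64(0.92), [355, 117, 407, 169]), (np.float64(0.76), [349, 199, 389, 245]), (np.float64(0.21), [186, 21, 462, 295])]
```

View pics/w1.png

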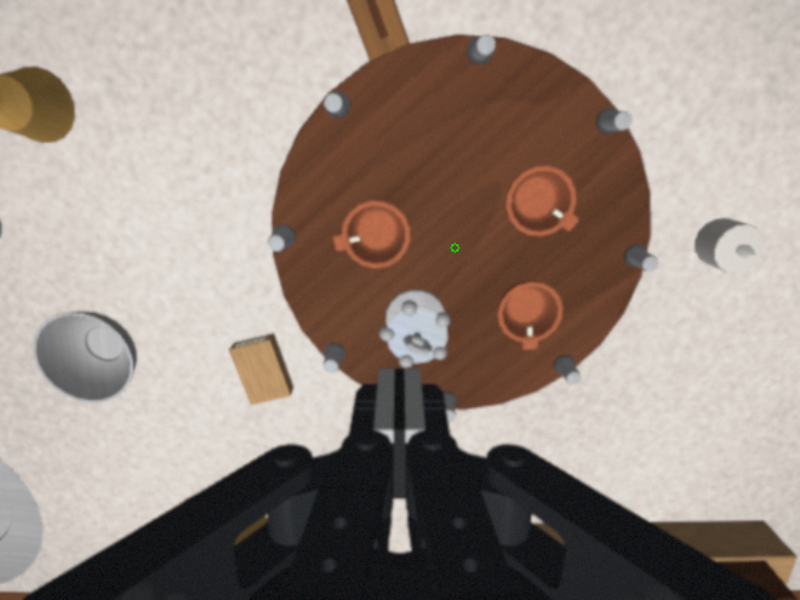

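The wrist view shows the whole platter, rim spanning x 273–651 and y 35–409. My projected centre (455,247) doesn't coincide with the rim's middle, so I'll refit from this view.

Run:
```python
from h import *
o=ctrl.get_obs();print(o["t"],o["tool_pos"])
c=calibration("wrist");f=.7
print(np.array(c["R"]).round(3),c["mtx"],c["k1"])
tops=[(336,103),(486,45),(624,120),(649,264),(573,376),(330,364),(277,242)]
P=np.array([at(c,u*f,v*f,.052)[:2] for u,v in tops])
A=np.c_[2*P,np.ones(len(P))];s=np.linalg.lstsq(A,(P**2).sum(1),rcond=None)[0]
C=s[:2];print("tops C",C.round(4),"r",np.sqrt(s[2]+C@C))
print((np.degrees(np.arctan2(*(P-C).T[::-1]))).round(1))
im=get_image("wrist");hsv=cv2.cvtColor(im,cv2.COLOR_RGB2HSV)
m=((hsv[...,1]>90)&(hsv[...,2]<130)).astype(np.uint8);m[270:]=0
m=cv2.morphologyEx(m,cv2.MORPH_OPEN,np.ones((29,29),np.uint8))
cn=max(cv2.findContours(m,0,cv2.CHAIN_APPROX_NONE)[0],key=cv2.contourArea)[:,0]
cn=cn[(cn[:,1]<250)]
E=np.array([at(c,u,v,.028)[:2] for u,v in cn])
for _ in range(4):
    s=np.linalg.lstsq(np.c_[2*E,np.ones(len(E))],(E**2).sum(1),rcond=None)[0];C=s[:2];r=np.sqrt(s[2]+C@C)
    d=abs(np.hypot(*(E-C).T)-r);E=E[d<max(.0015,np.percentile(d,80))]
print("rim C",C.round(4),r,len(E))
for n,(u,v),z in[("foot",(416,318),.03),("finial",(417,342),.085),("tongueL",(367,60),.012),("tongueR",(408,43),.012),("tL",(347,2),.012),("tR",(391,2),.012)]:
    X=at(c,u*f,v*f,z)[:2];d=X-C;print(n,X.round(4),np.hypot(*d).round(4),np.degrees(np.arctan2(d[1],d[0])).round(1))
```

```text
3.3 [ 0.56696699 -0.13590882  0.23119735]
[[-0.002  1.     0.001]
 [ 0.946  0.002  0.323]
 [ 0.323  0.001 -0.946]] [[336.31494565   0.         279.15274672]
 [  0.         336.31494565 206.09082448]
 [  0.           0.           1.        ]] -0.020071216840489244
tops C [ 0.5619 -0.0895] r 0.12901692167798778
[-138.3  177.   131.7   86.4   41.9  -48.5  -93.1]
rim C [ 0.5431 -0.0883] 0.11781830697108009 358
foot [ 0.6193 -0.122 ] 0.0833 -23.8
finial [ 0.6145 -0.1233] 0.0795 -26.1
tongueL [ 0.4366 -0.1574] 0.127 -147.1
tongueR [ 0.426  -0.1294] 0.1241 -160.7
tL [ 0.4013 -0.17  ] 0.1636 -150.1
tR [ 0.4013 -0.1408] 0.1512 -159.7
```

Stud phase 41.7°, aarti -29.5° and front -157.5° all agree. For the centre I'll use (0.564,-0.097), because the first wrist picture was taken while the arm was settling. Next I'll position above -71° and lower to z 0.038.

```bash
python3 -m creep '[[0,-0.019,-0.042,0,0,0,0],[0,-0.020,-0.042,0,0,0,0],[0,0,0,0,0,0,0],[0,0,0,0.04,0,0,0],[0,0,0,0.04,0,0,0],[0,0,0,0.04,0,0,0],[0,0,0,0.03,0,0,0],[0,0,0,0.02,0,0,0],[0,0,0,0.013,0,0,0],[0,0,0,0.010,0,0,0],[0,0,0,0,0,0,0],[0,0,0,0,0,0,0]]'
python3 - <<'E'
import numpy as np
from h import *
p=ctrl.get_obs()["tool_pos"];C=np.array([.564,-.097]);d=p[:2]-C
print(p.round(4),np.hypot(*d),np.degrees(np.arctan2(d[1],d[0])))
im=get_image("wrist");cv2.imwrite("pics/w2.png",im[:,:,::-1])
# arc table, tool x=-dx, tool y=dy, step 3 deg
a=np.radians(np.arange(-71,-215,-3));q=C+.131*np.c_[np.cos(a),np.sin(a)];t=np.diff(q,axis=0)*[-1,1]
for k,r in zip(np.degrees(a),t.round(4)): print(int(round(k)),r.tolist(),end="; ")
E
```

```text
t: 4.55
tool_pos: [0.607, -0.2206, 0.0395]
tool_rot: [-0.002, 3.14, -0.001]
contact_force: [0.5, 0.7, 0.4]
opening: -0.0003
[ 0.607  -0.2206  0.0395] 0.1309079372518638 -70.80347143987561
-71 [0.0065, -0.0021]; -74 [0.0066, -0.0017]; -77 [0.0067, -0.0014]; -80 [0.0068, -0.001]; -83 [0.0068, -0.0007]; -86 [0.0069, -0.0003]; -89 [0.0069, 0.0001]; -92 [0.0068, 0.0004]; -95 [0.0068, 0.0008]; -98 [0.0068, 0.0011]; -101 [0.0067, 0.0015]; -104 [0.0066, 0.0018]; -107 [0.0065, 0.0022]; -110 [0.0064, 0.0025]; -113 [0.0062, 0.0028]; -116 [0.0061, 0.0032]; -119 [0.0059, 0.0035]; -122 [0.0057, 0.0038]; -125 [0.0055, 0.0041]; -128 [0.0053, 0.0044]; -131 [0.0051, 0.0046]; -134 [0.0048, 0.0049]; -137 [0.0045, 0.0051]; -140 [0.0043, 0.0054]; -143 [0.004, 0.0056]; -146 [0.0037, 0.0058]; -149 [0.0034, 0.006]; -152 [0.0031, 0.0061]; -155 [0.0027, 0.0063]; -158 [0.0024, 0.0064]; -161 [0.0021, 0.0065]; -164 [0.0017, 0.0066]; -167 [0.0014, 0.0067]; -170 [0.001, 0.0068]; -173 [0.0007, 0.0068]; -176 [0.0003, 0.0069]; -179 [-0.0001, 0.0069]; -182 [-0.0004, 0.0068]; -185 [-0.0008, 0.0068]; -188 [-0.0011, 0.0068]; -191 [-0.0015, 0.0067]; -194 [-0.0018, 0.0066]; -197 [-0.0022, 0.0065]; -200 [-0.0025, 0.0064]; -203 [-0.0028, 0.0062]; -206 [-0.0032, 0.0061]; -209 [-0.0035, 0.0059];
```

View pics/w2.png

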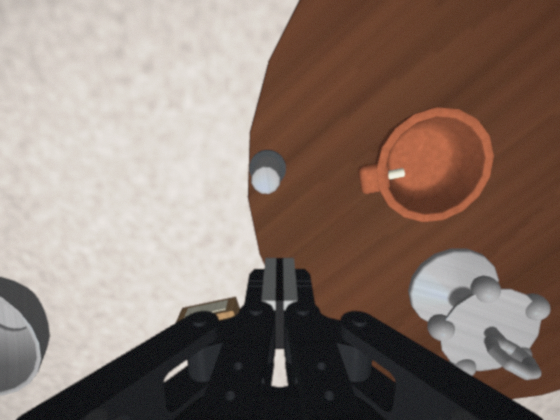

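The finger is over the rim beside the aarti/diya gap, with the -93° stud ahead at (265,170). Sweeping clockwise now.

```bash
python3 -m creep '[[0,0.0065,-0.0021,0,0,0,0],[0,0.0066,-0.0017,0,0,0,0],[0,0.0067,-0.0014,0,0,0,0],[0,0.0068,-0.0010,0,0,0,0],[0,0.0068,-0.0007,0,0,0,0],[0,0.0069,-0.0003,0,0,0,0],[0,0.0069,0.0001,0,0,0,0],[0,0.0068,0.0004,0,0,0,0],[0,0.0068,0.0008,0,0,0,0],[0,0.0068,0.0011,0,0,0,0],[0,0.0067,0.0015,0,0,0,0],[0,0.0066,0.0018,0,0,0,0],[0,0.0065,0.0022,0,0,0,0],[0,0.0064,0.0025,0,0,0,0],[0,0.0062,0.0028,0,0,0,0],[0,0.0061,0.0032,0,0,0,0],[0,0.0059,0.0035,0,0,0,0],[0,0.0057,0.0038,0,0,0,0],[0,0.0055,0.0041,0,0,0,0],[0,0,0,0,0,0,0]]'
python3 - <<'E'
from h import *
im=get_image("wrist");cv2.imwrite("pics/w3.png",im[:,:,::-1])
p=ctrl.get_obs()["tool_pos"];C=np.array([.564,-.097]);d=p[:2]-C
print(p.round(4),np.hypot(*d),np.degrees(np.arctan2(d[1],d[0])))
E
```

```text
t: 6.6
tool_pos: [0.4819, -0.1995, 0.0379]
tool_rot: [0.003, -3.14, -0.0]
contact_force: [0.7, 0.5, -0.2]
opening: -0.0002
[ 0.4822 -0.1999  0.038 ] 0.13143007848311 -128.4869401339803
```

View pics/w3.png

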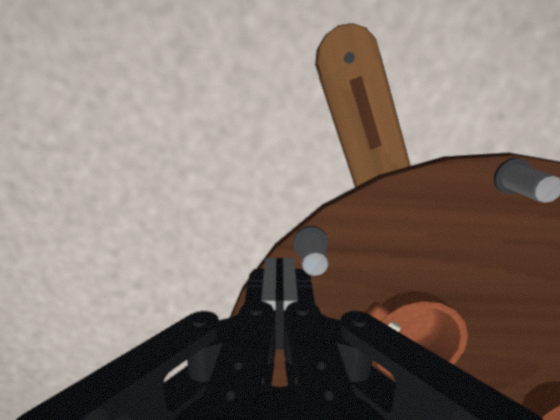

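The push is steady: the stud is just ahead of the tip at (315,263) and the tongue is visible at (350,60)–(385,175). Continuing.

```bash
python3 -m creep '[[0,0.0053,0.0044,0,0,0,0],[0,0.0051,0.0046,0,0,0,0],[0,0.0048,0.0049,0,0,0,0],[0,0.0045,0.0051,0,0,0,0],[0,0.0043,0.0054,0,0,0,0],[0,0.0040,0.0056,0,0,0,0],[0,0.0037,0.0058,0,0,0,0],[0,0.0034,0.0060,0,0,0,0],[0,0.0031,0.0061,0,0,0,0],[0,0.0027,0.0063,0,0,0,0],[0,0.0024,0.0064,0,0,0,0],[0,0.0021,0.0065,0,0,0,0],[0,0.0017,0.0066,0,0,0,0],[0,0.0014,0.0067,0,0,0,0],[0,0.0010,0.0068,0,0,0,0],[0,0.0007,0.0068,0,0,0,0],[0,0.0003,0.0069,0,0,0,0],[0,-0.0001,0.0069,0,0,0,0],[0,-0.0004,0.0068,0,0,0,0],[0,-0.0008,0.0068,0,0,0,0]]' && python3 -m creep '[[0,-0.0011,0.0068,0,0,0,0],[0,-0.0015,0.0067,0,0,0,0],[0,-0.0018,0.0066,0,0,0,0],[0,-0.0022,0.0065,0,0,0,0],[0,-0.0025,0.0064,0,0,0,0],[0,0,0,0,0,0,0],[0,0,0,0,0,0,0]]'
python3 - <<'E'
from h import *
im=get_image("scene");cv2.imwrite("pics/s4.png",cv2.resize(im[100:350,150:400,::-1],(700,700))[:600])
p=ctrl.get_obs()["tool_pos"];C=np.array([.564,-.097]);d=p[:2]-C
print(p.round(4),np.hypot(*d),np.degrees(np.arctan2(d[1],d[0])))
for n in("side","scene"):
    get_image(n);c=calibration(n)
    for e in models.search_frame(n,"aarti")[:3]:
        l,t,r,b=e["extent"];X=at(c,(l+r)/2,(t+b)/2,.058)[:2];q=X-C
        print(n,round(e["conf"],2),np.round(e["extent"]),X.round(3),np.hypot(*q).round(3),np.degrees(np.arctan2(q[1],q[0])).round(1))
E
```

```text
t: 8.65
tool_pos: [0.4339, -0.0783, 0.0384]
tool_rot: [-0.001, 3.142, -0.0]
contact_force: [-0.2, -1.5, 0.0]
opening: 0.0002
t: 9.35
tool_pos: [0.4428, -0.0454, 0.0382]
tool_rot: [0.002, -3.141, -0.001]
contact_force: [0.7, -0.0, 0.2]
opening: 0.0
[ 0.4428 -0.0456  0.0382] 0.13164848753714653 157.0322491473955
side 0.84 [286. 238. 302. 258.] [ 0.503 -0.137] 0.072 -146.9
scene 0.74 [293. 247. 314. 262.] [ 0.644 -0.115] 0.082 -12.5
scene 0.58 [241. 226. 264. 255.] [ 0.521 -0.146] 0.066 -131.2
```

View pics/s4.png

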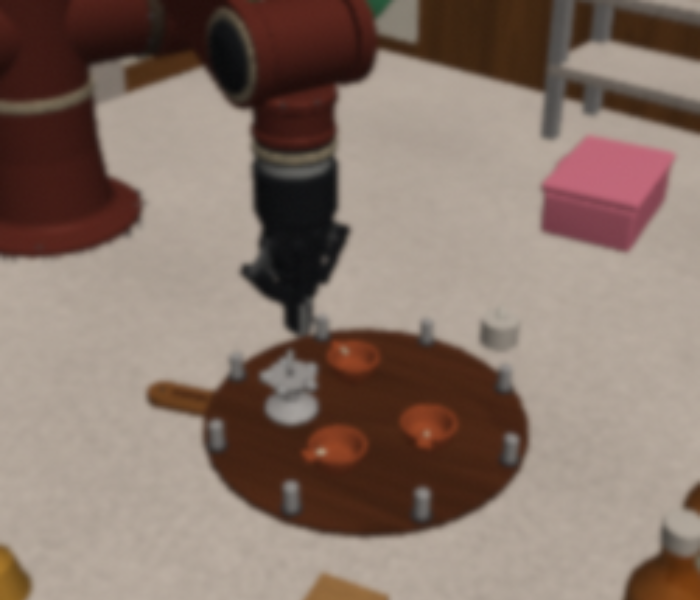

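The aarti is now near the tongue side, foot at (292,408) in the crop. I'll measure the platter angle from stud tops and the foot angle.

Run:
```python
from h import *
c=calibration("scene");C=np.array([.565,-.099])
for n,u,v,z in[("foot",292,408,.03),("s",237,356,.05),("s",322,320,.05),("s",427,323,.05),("s",505,368,.05),("s",511,436,.05),("s",422,490,.05),("s",291,484,.05),("s",217,424,.05),("tongue tip",155,392,.012)]:
    X=at(c,150+u/2.8,100+v/2.8,z)[:2];q=X-C;print(n,X.round(3),np.hypot(*q).round(3),np.degrees(np.arctan2(q[1],q[0])).round(1))
```

```text
foot [ 0.512 -0.133] 0.063 -147.1
s [ 0.442 -0.127] 0.127 -167.2
s [ 0.461 -0.033] 0.123 147.8
s [0.54  0.026] 0.127 101.4
s [0.636 0.01 ] 0.13 57.0
s [ 0.691 -0.067] 0.13 14.1
s [ 0.674 -0.165] 0.128 -31.3
s [ 0.593 -0.223] 0.127 -77.1
s [ 0.498 -0.207] 0.127 -121.8
tongue tip [ 0.384 -0.177] 0.197 -156.5
```

9.5° more is needed. Then I'll back off along the arc, rise and retreat.

```bash
python3 -m creep '[[0,-0.0028,0.0062,0,0,0,0],[0,-0.0032,0.0061,0,0,0,0],[0,-0.0035,0.0059,0,0,0,0],[0,-0.0006,0.0010,0,0,0,0],[0,0,0,0,0,0,0],[0,0,0,0,0,0,0],[0,0.004,-0.006,0,0,0,0],[0,0.004,-0.006,0,0,0,0],[0,0,0,-0.02,0,0,0],[0,0,0,-0.04,0,0,0],[0,0,0,-0.04,0,0,0],[0,0,0,-0.04,0,0,0],[0,0,0,-0.04,0,0,0],[0,0,0.03,0,0,0,0],[0,0,0.04,0,0,0,0],[0,0,0.04,0,0,0,0],[0,0,0.04,0,0,0,0],[0,0,0.03,0,0,0,0],[0,0,0,0,0,0,0],[0,0,0,0,0,0,0]]'
python3 - <<'E'
from h import *
im=get_image("scene");a=cv2.resize(im[190:320,190:350,::-1],(800,650))[:600]
cv2.imwrite("pics/s5.png",a)
im=get_image("side");cv2.imwrite("pics/d5.png",cv2.resize(im[180:310,240:400,::-1],(800,650))[:600])
print(ctrl.get_obs()["tool_pos"])
E
```

```text
t: 11.6
tool_pos: [0.4446, 0.1411, 0.2181]
tool_rot: [0.003, -3.141, 0.001]
contact_force: [-0.1, 0.0, -0.5]
opening: -0.0
[0.44477618 0.1403689  0.2181284 ]
```

View pics/s5.png

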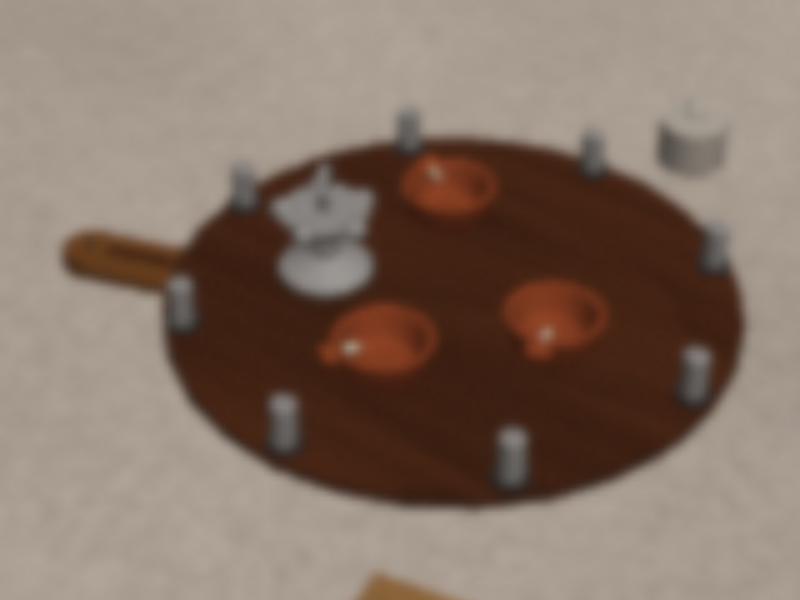

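View pics/d5.png

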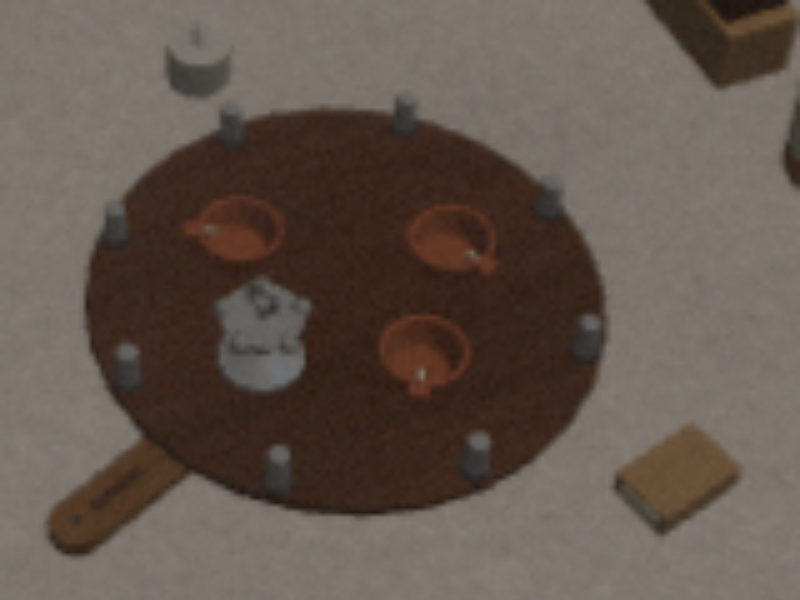

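Both views show everything upright, with the aarti near the line of the tongue. I'll compute the sideways offset in each camera with its own centre and tongue fit.

Run:
```python
from h import *
D={"scene":((190,190),[(408,115),(593,138),(715,232),(696,355),(512,437),(284,402),(181,285),(243,172)],(326,265),(323,205),[(70,252),(172,278)]),
"side":((240,180),[(231,110),(405,100),(551,183),(588,322),(478,439),(278,453),(127,351),(115,207)],(262,352),(262,298),[(62,538),(165,457)])}
for n,(o,S,foot,cup,tg) in D.items():
    c=calibration(n);g=lambda p,z:at(c,o[0]+p[0]/5,o[1]+p[1]/5,z)[:2]
    P=np.array([g(p,.05) for p in S]);C=P.mean(0);print(n,"C",C.round(4),"r",np.hypot(*(P-C).T).round(3),"phase",(np.degrees(np.arctan2(*(P-C).T[::-1]))%45).round(1))
    T=[g(t,.012) for t in tg];d=T[0]-C;e=T[0]-T[1]
    print(" tongue tip r",np.hypot(*d).round(3),"ang",np.degrees(np.arctan2(d[1],d[0])).round(1),"own dir",np.degrees(np.arctan2(e[1],e[0])).round(1))
    for m,p,z in(("foot",foot,.031),("cup",cup,.072)):
        X=g(p,z)-C; print(" ",m,np.hypot(*X).round(4),np.degrees(np.arctan2(X[1],X[0])).round(1))
```

```text
scene C [ 0.5677 -0.1   ] r [0.128 0.127 0.128 0.128 0.127 0.127 0.129 0.128] phase [4.8 4.2 3.8 5.4 4.8 3.9 4.2 5.3]
 tongue tip r 0.202 ang -156.4 own dir -162.1
  foot 0.0648 -157.8
  cup 0.0631 -151.1
side C [ 0.5645 -0.0984] r [0.129 0.129 0.129 0.129 0.129 0.129 0.129 0.129] phase [4.7 4.5 4.3 4.5 4.8 4.4 4.5 4.1]
 tongue tip r 0.208 ang -157.6 own dir -158.6
  foot 0.0632 -158.2
  cup 0.0624 -160.4
```

```bash
python3 -c "
from h import *
o=ctrl.get_obs();print(o['t'],abs(o['dq']).max());finish_job()"
```

```text
11.7 0.009880858744634643
the job is handed in; nothing more can be done
```

I turned the platter about 127° clockwise by pushing one stud with the shut fingers. I then backed off, lifted clear and handed the job in at 11.7 s. No verdict is reported.

- **Aarti position:** the last pictures put its foot at -157.8° (scene) and -158.2° (side), against the tongue tip at -156.4° and -157.6°. That is under about 2 mm sideways, roughly 64 mm from the axis.
- **Everything else:** the diyas, the tealight and the matchbox look upright and in place in those pictures. I did not re-check the bell and bowl, which were outside the final crops, but the low sweep stayed over the rim, away from both.
- **Disagreements:**
  - The aarti's cup read -151° (scene) and -160° (side). At worst that is about 6 mm sideways, still inside the 14 mm limit.
  - The tongue's own direction in the scene view read -162°. That also leaves the stand within the limit.
  - The first wrist picture was taken while the arm was still settling, and its rim fit was poor. I used the stud fits instead.

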